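Snap the dust cover into a bearing housing

ROBOT

A 7-joint arm with a two-finger parallel gripper is mounted at the origin on the work surface. World frame = base frame: x ahead of the robot, y to its left, z up, the work surface at z = 0. Lengths are in mm, angles in rad, forces in N, time in s.
With the tool pointing down it reaches from about 400 to 875 mm from the base axis. Payload 4.4 kg.
Tool frame: the origin (TCP) lies on the centre line of the jaws, within the pads' length; the fingertips stand 14 mm ahead of it and the grasp point (between the pads) lies 5 mm behind it; z points along the fingers, x is the direction in which the jaws open and shut, and the axes are right-handed (so a half turn about z gives the same grasp; the last joint's range is limited). The gripper opens to 85 mm and grips with 20 to 120 N. Pads are 22 mm wide; open, the fingers measure 114 mm over their backs; the gripper's body (76 mm by 85 mm) begins 54 mm behind the grasp point. The pads swing forward as they close: fully open they stand 13 mm farther back than shut.
Start: joints at [-1.415, 0.628, 0.038, 1.517, -0.027, 0.996, -0.02], TCP at [142.965, 634.097, 245.313] pointing down, gripper open.
Joint ranges: [-3.06, 3.06], [-0.37, 2.12], [-1.25, 1.32], [0.18, 2.47], [-1.1, 4.24], [0.23, 1.98], [-2.94, 2.94]. Speed limits (rad/s): [2.57, 2.57, 3.14, 3.14, 3.14, 3.14, 3.14].

INTERFACE

Orientations are given as [roll, pitch, yaw] about the fixed x, y, z axes, in that order (R = Rz(yaw) Ry(pitch) Rx(roll)).
In Python, from cell import ctrl gives the robot as it stands.
- The arm moves only by the tool send_rows, never from a script. Its argument "commands" is a list of rows, each a list of 5 numbers: the finger opening in mm, from 0 to 85.4, then the shift along the tool's x, y, z in mm, then the turn about the tool's z in degrees. In form: [[grip, x, y, z, roll], ...]. A call has 1 to 5 rows; each row is the pose to reach, as a shift and turn from the pose measured when the call began, along the tool's axes at that moment; what a row does not reach only later rows make up. A row lasts 1/10 s, in which the tool goes at most 50 mm and 8.59 degrees, less where a joint would pass 70% of its speed; a pose out of reach is approached as far as the arm can. A call with a gripper value outside its range is refused whole. The fingers move at their own pace and stop on an object; the grip force is fixed at half the most. Time passes only in rows, so rows that repeat a pose let the fingers close. It gives the time, the measured TCP pose, the force and the opening at its end, in the units of the state.
- ctrl.read_state(): the state, without advancing time (a new reading comes with each control period).
- ctrl.get_image(name): name is "scene" or "top"; returns the picture (384x512x3 uint8, red, green, blue); there is no depth.
- ctrl.camera_params(name): a dict with "fx", "fy", "cx", "cy" (pixels), "k1" (the pictures are not rectified: a ray, as slopes to the right and down, at radius r is drawn at 1 + k1 r^2 times it, then the intrinsics apply), "cam_to_world" (4x4, takes a point from camera to world coordinates). Camera axes: x right, y down, z forward; pixel columns grow to the right and rows downward; lengths in mm; the calibration is good to about 2 mm. A picture is of the moment at which its call begins. camera_params takes no time and is no camera call.
- ctrl.finish_job(): hands the job in, once; it reports no verdict.
The state is a dict: "clock": time; "qpos": joint angles; "qd": joint speeds; "tau": joint torques, N m; "eef_pos": TCP position; "tool_rot": TCP orientation; "force": force on the tool from outside, world axes, zero at the start; "torque": the same for the moment, N m; "width": finger opening in mm.
Only numpy, scipy, OpenCV 4.12 (cv2) and the standard library are available. Lean on these libraries where they do the work, as an engineer would, in place of code of your own. Each camera call takes 0.05 s, during which the arm holds its last target.

TASK

One of the two metal bearing housings on the router bed still has its dust cover sitting proud on the spring catches. Take the wooden pusher from its tray, press that cover straight down with the pusher (not with the gripper itself) until it snaps fully home and level under both catches, then stand the pusher upright back in its tray. Leave the other things where they lie.

Things in the scene. Friction and masses are not known exactly. Their poses are not given: they have to be found in the camera images.
- housing: the bearing housing to be closed: bare aluminium block fixed to the bed, 130 long (x) x 96 wide (y) x 46 mm high, origin at the centre of its underside, z up. Its top has a centred rectangular recess 94 (x) x 64 (y) mm, 23 mm deep (floor 23 mm above the origin).
- mouth (a point): centre of that recess's mouth, level with the housing's top (46 mm above its underside), axes as the housing's. At the middle of each short end (+x and -x) of the recess a round-nosed dark steel spring catch, 44 mm wide in y, stands 4 mm into the recess just below the block's top and gives way outward when the cover pushes past; 86 mm are free between the noses.
- cover: loose grey plastic dust cover, 91 (x, along the housing's x) x 61 (y) x 14 mm thick, about 60 g, flat top, origin at the centre of its underside. Start: level and centred in the recess mouth on the two catches, top 7 mm proud of the block. About 8 to 16 N press it 16 mm down past the catches, which snap over its top edges. Home: underside on the recess floor, top 9 mm below the block's top.
- finished: a second housing of the same make, fixed to the bed, whose cover is already home (top 9 mm below the block's top). Nothing to do there. Origin at the centre of its underside.
- pusher: wooden pusher, about 160 g, standing upright: a foot 60 (x) x 46 (y) x 30 mm high and a narrower grip 50 (x) x 28 (y) mm on it, from 30 to 90 mm above the underside. Origin at the centre of the flat underside, z up. Pinch the grip across its 28 mm (y), fingertips just above the foot's shoulders, which can carry the push. The foot fits the recess with long sides parallel.
- tray: a shallow open plywood tray fixed to the bed, outside 138 (x) x 118 (y) x 14 mm high, walls and floor 4 mm thick, in which the pusher stands. Origin at the centre of its underside.
- offcut: bystander: loose wooden offcut 45 x 70 x 28 mm, origin at the centre of its underside
- screwdriver: bystander: loose screwdriver 170 mm long, lying
- bitbox: bystander: loose open grey box with compartments, 60 x 100 x 25 mm, origin at the centre of its underside
Not all that is in view belongs to the job. What is shaped like the pusher but black or yellow is not meant.

How it is judged (in metres and radians):
On the way:
1. the pusher presses down on the cover while it is still on the catches (contact force between pusher and cover above 3 N and z of cover in the frame of housing above 0.028 m), for 0.02 s.
At the end, for the whole second after the job is handed in: The cover is home: its underside within 1.5 mm of the recess floor and tilted less than 0.025 rad (both catches over it). The pusher stands flat and upright (within 0.05 rad) on the tray's floor, inside its walls, at rest (z of cover in the frame of housing below 0.0245 m and angle between cover's own z axis and vertical below 0.025 rad and z of pusher in the frame of tray below 0.0065 m and angle between pusher's own z axis and vertical below 0.05 rad and x of pusher in the frame of tray between -0.05 and 0.05 m and y of pusher in the frame of tray between -0.045 and 0.045 m and linear speed of pusher below 0.02 m/s); the robot touches nothing.
It fails at once if the gripper or arm itself presses on the cover (more than 3 N) (contact force between any of the fingers, the arm and cover above 3 N).
It fails at once if the offcut is moved by more than 30 mm (distance of offcut from where it was at the start of the episode above 0.03 m).
It fails at once if the screwdriver is moved by more than 30 mm (distance of screwdriver from where it was at the start of the episode above 0.03 m).
It fails at once if the bitbox is moved by more than 30 mm (distance of bitbox from where it was at the start of the episode above 0.03 m).
It also fails if it takes over 48 s, if anything falls off the work surface, if the arm or the gripper's body presses on something with over 40 N, if the wrist force passes 120 N, or if a joint passes its speed limit or range.

## Working session

There is one attempt and no reset: what is moved stays moved. The work goes in short steps, Python scripts to look and compute and a tool call to move; the robot and the scene stay as the last step left them, time stands still between calls to the robot, and variables do not carry over. Pictures are saved under pics/ and viewed, and the job is handed in when it is done.

Besides the shell and the picture viewer there is one more tool, called after "Request:" by a JSON object that holds its "name" and its "arguments", one argument or row to a line. send_rows: Moves the arm, as the interface text tells. Its arguments: {"type":"object","properties":{"commands":{"type":"array"}},"required":["commands"]}

```bash
mkdir -p pics; ls; python3 - <<'E'
from cell import ctrl
import cv2
s=ctrl.read_state();print(s)
for n in("scene","top"):
    cv2.imwrite(f"pics/{n}0.png",ctrl.get_image(n)[:,:,::-1]); print(ctrl.camera_params(n))
E
```

```text
pics
{'clock': 0.0, 'qpos': array([-1.41481273,  0.62935675,  0.0384206 ,  1.51837502, -0.02696609,
        0.99625811, -0.01998972]), 'qd': array([ 6.49479040e-04, -1.00526712e-03,  1.08552976e-03,  7.31160699e-04,
       -1.05285291e-03, -1.86165983e-03,  5.64373755e-05]), 'tau': array([-1.55714724e-04, -5.63381946e+01,  1.22633033e+00, -1.93443024e+01,
        1.09717279e-02,  1.04583896e-02,  1.26226684e-05]), 'eef_pos': array([142.81932656, 633.51073072, 244.3795298 ]), 'tool_rot': array([3.14155150e+00, 1.87929221e-03, 1.34905853e+00]), 'force': array([-1.18759178,  0.09599834, -0.49358874]), 'torque': array([ 0.04003002,  0.01725558, -0.04945661]), 'width': 85.64381235101575}
{'fx': 423.63811819354197, 'fy': 423.63811819354197, 'cx': 257.44376099325723, 'cy': 182.7747041006445, 'k1': -0.10454970075536038, 'cam_to_world': array([[ 2.53225844e-01,  6.15812756e-01, -7.46090692e-01,
         1.21436214e+03],
       [ 9.67349768e-01, -1.52781051e-01,  2.02218635e-01,
        -2.00744651e+02],
       [ 1.05402949e-02, -7.72937643e-01, -6.34394438e-01,
         6.42190771e+02],
       [ 0.00000000e+00,  0.00000000e+00,  0.00000000e+00,
         1.00000000e+00]])}
{'fx': 456.33384554749045, 'fy': 456.33384554749045, 'cx': 261.01031091919623, 'cy': 193.8450327113272, 'k1': -0.09560977948928362, 'cam_to_world': array([[-8.74705561e-03, -9.95563902e-01,  9.36803377e-02,
         4.05676316e+02],
       [-9.99902401e-01,  7.68744926e-03, -1.16657877e-02,
        -1.24024024e+01],
       [ 1.08938743e-02, -9.37732360e-02, -9.95533979e-01,
         1.29845763e+03],
       [ 0.00000000e+00,  0.00000000e+00,  0.00000000e+00,
         1.00000000e+00]])}
```

View pics/scene0.png

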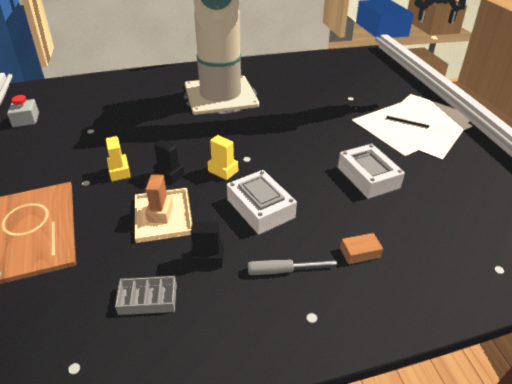

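View pics/top0.png

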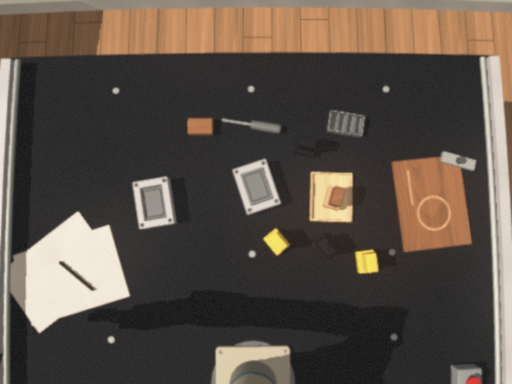

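```bash
python3 - <<'E'
import cv2,numpy as np
t=cv2.imread("pics/top0.png");s=cv2.imread("pics/scene0.png")
f=lambda im,x0,y0,x1,y1,k:cv2.resize(im[y0:y1,x0:x1],None,fx=k,fy=k,interpolation=cv2.INTER_CUBIC)
cv2.imwrite("pics/c1.png",f(t,225,140,365,260,5.5))
cv2.imwrite("pics/c2.png",f(s,100,130,310,260,3.8))
a=f(s,215,160,305,240,4);b=f(s,325,135,415,215,4)
cv2.imwrite("pics/c3.png",np.hstack([a,b]))
E
```

```text
(no output)
```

View pics/c1.png

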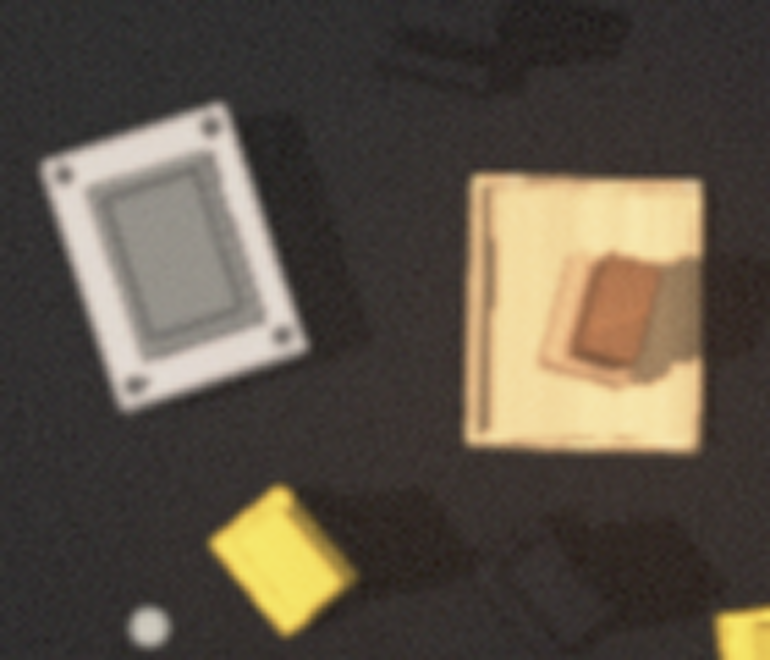

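View pics/c2.png

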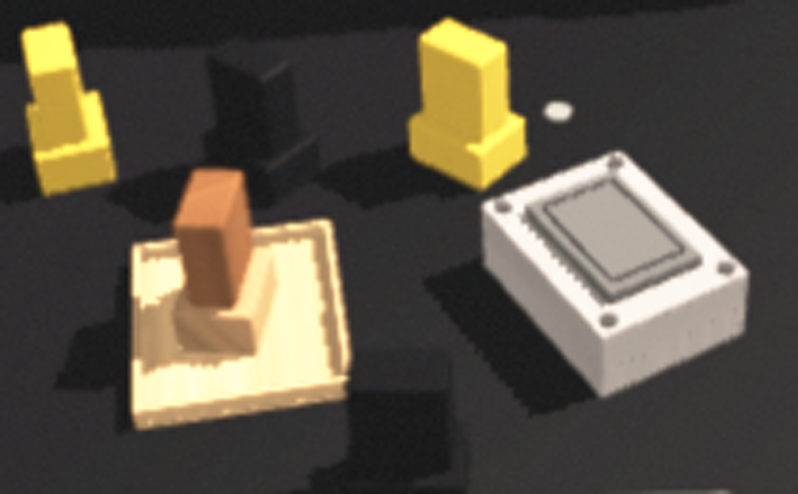

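View pics/c3.png

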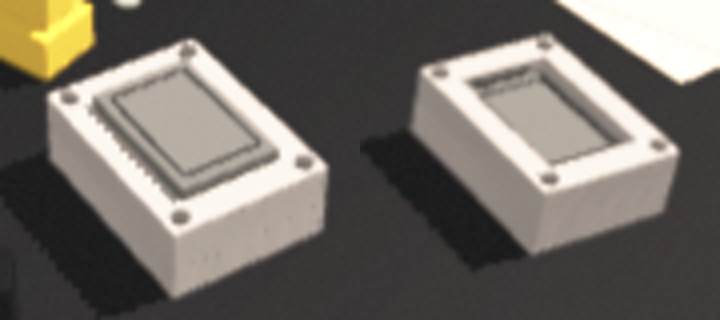

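```bash
python3 - <<'E'
import cv2,numpy as np
t=cv2.imread("pics/top0.png");s=cv2.imread("pics/scene0.png")
f=lambda im,x0,y0,x1,y1,k:cv2.resize(im[y0:y1,x0:x1],None,fx=k,fy=k,interpolation=cv2.INTER_CUBIC)
cv2.imwrite("pics/c4.png",f(t,315,175,365,217,14))
cv2.imwrite("pics/c5.png",f(s,135,165,185,235,8))
E
```

```text
(no output)
```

View pics/c4.png

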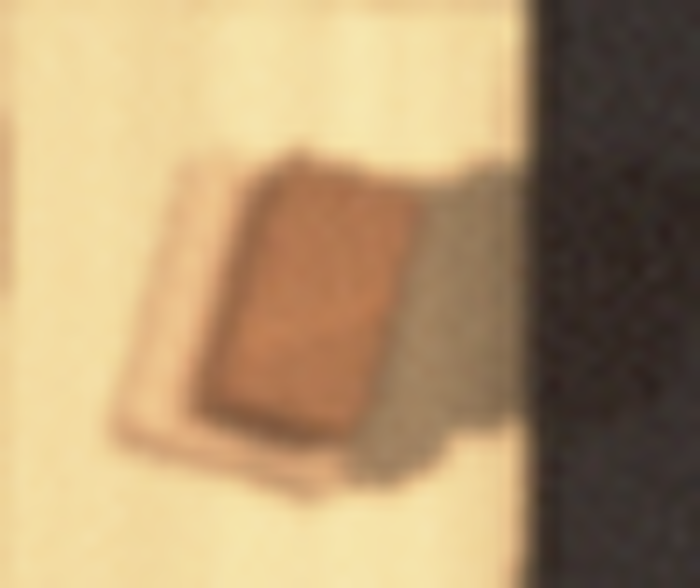

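View pics/c5.png

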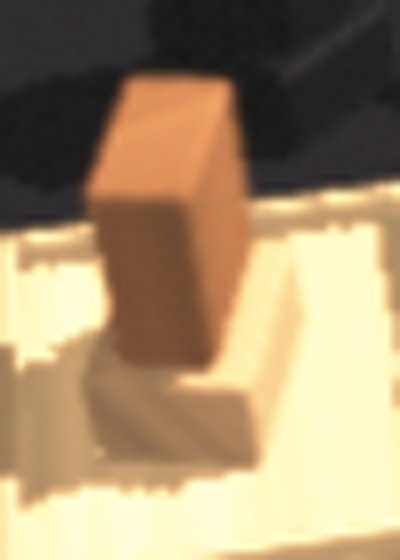

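```bash
cat > h.py <<'E'
import cv2,numpy as np
from scipy.optimize import least_squares
from cell import ctrl
P={n:ctrl.camera_params(n) for n in("scene","top")}
def proj(n,X):
    p=P[n];T=np.linalg.inv(p["cam_to_world"]);c=np.atleast_2d(X)@T[:3,:3].T+T[:3,3]
    s=c[:,:2]/c[:,2:];s=s*(1+p["k1"]*(s**2).sum(1,keepdims=True))
    return s*[p["fx"],p["fy"]]+[p["cx"],p["cy"]]
def crop(px,x0,y0,k): return (np.array(px,float)+.5)/k-.5+[x0,y0]
def fit(obs,x0):
    # obs: list of (cam, local pts, pix)
    def r(v):
        c,s=np.cos(v[2]),np.sin(v[2]);o=[]
        for n,L,p in obs:
            L=np.array(L,float);W=np.c_[L[:,0]*c-L[:,1]*s+v[0],L[:,0]*s+L[:,1]*c+v[1],L[:,2]]
            o.append(proj(n,W)-p)
        return np.vstack(o).ravel()
    q=least_squares(r,x0,loss="soft_l1",x_scale=[100,100,1]);return q.x,np.round(r(q.x).reshape(-1,2),1)
E
cat > m.py <<'E'
from h import *
def bx(a,b,z,sg): return [[a*i/2,b*j/2,z] for i,j in sg]
pp,pm,mm,mp=(1,1),(1,-1),(-1,-1),(-1,1)
D={}
D['pusher']=[("top",bx(50,28,94,[pp,pm,mm,mp]),crop([(290,165),(420,185),(355,425),(215,400)],315,175,14)),
 ("scene",bx(50,28,94,[mm,mp,pp,pm]),crop([(125,78),(232,82),(190,200),(90,195)],135,165,8)),
 ("scene",bx(60,46,34,[pp,pm])+bx(60,46,4,[pp]),crop([(262,395),(88,372),(255,465)],135,165,8)),
 ("top",bx(60,46,34,[pp,mp]),crop([(185,160),(118,425)],315,175,14))]
D['housing']=[("top",bx(130,96,46,[pp,pm,mm,mp]),crop([(40,160),(222,102),(308,350),(123,412)],225,140,5.5)),
 ("scene",bx(130,96,46,[mp,mm,pm,pp]),crop([(620,150),(482,208),(602,337),(747,268)],100,130,3.8))]
D['tray']=[("top",bx(138,118,14,[pp,pm,mm,mp]),crop([(470,173),(703,180),(700,452),(465,447)],225,140,5.5)),
 ("scene",bx(138,118,14,[mm,mp,pp,pm]),crop([(131,245),(330,220),(348,372),(135,415)],100,130,3.8))]
for k,o in D.items():
    for lab,oo in(("both",o),("top",[a for a in o if a[0]=="top"]),("scene",[a for a in o if a[0]=="scene"])):
        v,r=fit(oo,[500,0,0]);print(k,lab,v.round(3),np.abs(r).mean().round(2),r.tolist() if lab=="both" else "")
E
python3 m.py
```

```text
pusher both [ 5.13808e+02 -2.29765e+02 -2.78000e-01] 0.6 [[-0.6, -1.5], [0.2, -0.1], [0.2, 0.7], [0.0, -0.3], [0.3, -0.8], [0.1, -1.0], [0.5, -0.4], [-0.7, -0.1], [-0.7, -1.1], [-0.6, 1.2], [2.0, 0.3], [0.6, -1.3], [-0.0, 0.4]]
pusher top [ 5.13052e+02 -2.29565e+02 -2.73000e-01] 0.48 
pusher scene [ 5.14711e+02 -2.29835e+02 -2.83000e-01] 0.67 
housing both [ 5.45437e+02 -1.27660e+01  3.18000e-01] 0.43 [[-0.0, 0.7], [-0.3, 0.3], [-0.8, -0.6], [-0.2, -0.7], [-0.5, 0.3], [-0.4, -0.9], [-0.0, -0.2], [-0.0, 1.0]]
housing top [ 5.45302e+02 -1.36300e+01  3.15000e-01] 0.38 
housing scene [ 5.45356e+02 -1.22260e+01  3.21000e-01] 0.41 
tray both [ 5.18056e+02 -2.25809e+02 -3.10000e-02] 0.66 [[0.5, 0.6], [-0.8, 0.4], [-0.4, -0.7], [0.8, -0.7], [0.1, -0.0], [-0.5, -0.5], [1.2, 1.5], [-0.6, -1.2]]
tray top [ 5.17756e+02 -2.25751e+02 -3.60000e-02] 0.62 
tray scene [ 5.18516e+02 -2.25788e+02 -2.80000e-02] 0.69
```

```bash
cat > go.py <<'E'
import sys,numpy as np
from scipy.spatial.transform import Rotation as Ro
from cell import ctrl
s=ctrl.read_state();R=Ro.from_euler("xyz",s["tool_rot"])
print("t",s["clock"].__round__(2),"pos",s["eef_pos"].round(1),"rot",s["tool_rot"].round(4),"F",s["force"].round(1),"w",round(s["width"],1),"q7",s["qpos"][6].round(2))
a=[float(x) for x in sys.argv[1:]]
for i in range(0,len(a),4):
    d=R.inv().apply(np.array(a[i:i+3])-s["eef_pos"]); dy=(a[i+3]-s["tool_rot"][2]+np.pi)%(2*np.pi)-np.pi
    print("shift",d.round(1),"roll",round(-np.degrees(dy),2))
E
python3 go.py 430 330 230 1.293 514 -230 170 1.293
```

```text
t 0.1 pos [142.8 633.6 244.5] rot [3.1416e+00 1.7000e-03 1.3490e+00] F [-0.  -0.6 -0.4] w 85.5 q7 -0.02
shift [-232.9  346.9   14.9] roll 3.21
shift [-760.7  552.    75.8] roll 3.21
```

Request:
{"name": "send_rows", "arguments": {
  "commands": [
    [85, -26, 39, 2, 0],
    [85, -52, 77, 3, 1],
    [85, -78, 116, 5, 2],
    [85, -104, 154, 7, 3],
    [85, -130, 193, 8, 3]
  ]
}}

```text
clock: 0.6
eef_pos: [303.2, 462.6, 236.3]
tool_rot: [-3.142, 0.003, 1.297]
force: [1.4, -0.2, -0.5]
width: 84.9
```

```bash
python3 go.py 430 330 230 1.293 460 130 200 1.293
```

```text
t 0.6 pos [303.2 462.6 236.3] rot [-3.1416e+00  2.5000e-03  1.2967e+00] F [ 1.4 -0.2 -0.5] w 84.9 q7 0.29
shift [-93.3 157.9   6.5] roll 0.21
shift [-277.6  240.9   37. ] roll 0.21
```

Request:
{"name": "send_rows", "arguments": {
  "commands": [
    [85, -24, 40, 2, 0],
    [85, -47, 79, 3, 0],
    [85, -70, 118, 5, 0],
    [85, -93, 158, 7, 0],
    [85, -139, 179, 15, 0]
  ]
}}

```text
clock: 1.1
eef_pos: [441.9, 281.4, 222.1]
tool_rot: [3.138, -0.001, 1.296]
force: [1.1, -1.3, 0.5]
width: 85.2
```

```bash
python3 go.py  470 130 190 1.293 514 -230 150 1.293
```

```text
t 1.1 pos [441.9 281.4 222.1] rot [ 3.1376e+00 -1.4000e-03  1.2961e+00] F [ 1.1 -1.3  0.5] w 85.2 q7 0.71
shift [-138.2   68.    32.2] roll 0.18
shift [-472.8  207.9   72.3] roll 0.18
```

Request:
{"name": "send_rows", "arguments": {
  "commands": [
    [85, -43, 19, 7, 0],
    [85, -86, 38, 13, 0],
    [85, -129, 57, 19, 0],
    [85, -172, 76, 26, 0],
    [85, -215, 95, 32, 0]
  ]
}}

```text
clock: 1.6
eef_pos: [474.9, 47.0, 189.8]
tool_rot: [3.138, -0.001, 1.296]
force: [0.5, -0.3, -0.5]
width: 85.0
```

```bash
python3 go.py 514 -230 150 1.293
```

```text
t 1.6 pos [474.9  47.  189.8] rot [ 3.1380e+00 -1.3000e-03  1.2965e+00] F [ 0.5 -0.3 -0.5] w 85.0 q7 1.18
shift [-256.1  112.5   39.9] roll 0.2
```

Request:
{"name": "send_rows", "arguments": {
  "commands": [
    [85, -43, 19, 6, 0],
    [85, -86, 38, 12, 0],
    [85, -129, 57, 18, 0],
    [85, -172, 76, 24, 0],
    [85, -215, 95, 30, 0]
  ]
}}

```text
clock: 2.1
eef_pos: [508.0, -187.6, 159.4]
tool_rot: [3.138, -0.001, 1.296]
force: [0.3, 0.4, -0.5]
width: 84.8
```

```bash
python3 go.py 514 -230 150 1.293
```

```text
t 2.1 pos [ 508.  -187.6  159.4] rot [ 3.1384e+00 -1.5000e-03  1.2964e+00] F [ 0.3  0.4 -0.5] w 84.8 q7 1.62
shift [-39.2  17.2   9.4] roll 0.2
```

Request:
{"name": "send_rows", "arguments": {
  "commands": [
    [85, -20, 9, 5, 0],
    [85, -39, 17, 9, 0],
    [85, -39, 17, 9, 0],
    [85, -39, 17, 9, 0],
    [85, -39, 17, 9, 0]
  ]
}}

```text
clock: 2.6
eef_pos: [513.9, -227.9, 150.3]
tool_rot: [3.139, -0.003, 1.298]
force: [0.9, 0.2, 0.4]
width: 85.0
```

```bash
python3 go.py 514 -230 90 1.293 514 -230 52 1.293; python3 - <<'E'
from h import *
for n in("scene","top"):
    im=ctrl.get_image(n)[:,:,::-1].copy();cv2.imwrite(f"pics/{n}1.png",im)
s=cv2.imread("pics/scene1.png")[90:250,90:250];t=cv2.imread("pics/top1.png")[130:260,260:390]
cv2.imwrite("pics/d1.png",np.hstack([cv2.resize(s,(400,400),interpolation=2),cv2.resize(t,(400,400),interpolation=2)]))
E
```

```text
t 2.6 pos [ 513.9 -227.9  150.3] rot [ 3.1391e+00 -2.6000e-03  1.2983e+00] F [0.9 0.2 0.4] w 85.0 q7 1.68
shift [-2.1  0.5 60.3] roll 0.3
shift [-2.2  0.4 98.3] roll 0.3
```

View pics/d1.png

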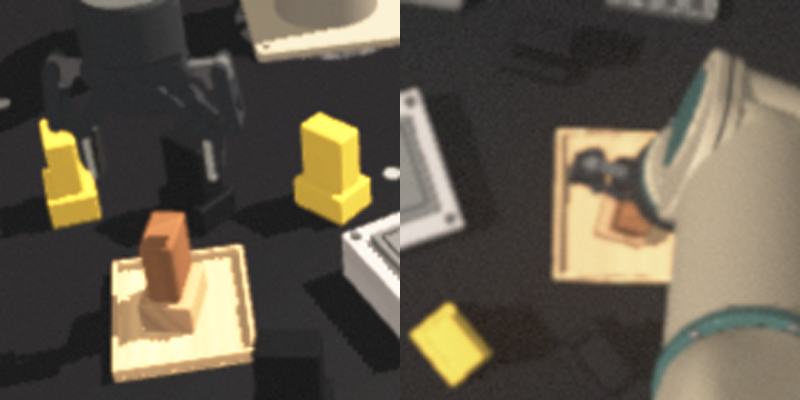

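Picture: the open fingers (left panel, about (90,150) and (210,160)) stand either side of the brown pusher's line at (165,250), clear of the black and yellow look-alikes. Descending.

Request:
{"name": "send_rows", "arguments": {
  "commands": [
    [85, -2, 0, 25, 0],
    [85, -2, 0, 50, 0],
    [85, -2, 0, 75, 0],
    [85, -2, 0, 92, 0],
    [85, -2, 0, 97, 0]
  ]
}}

```text
clock: 3.2
eef_pos: [513.1, -228.3, 52.1]
tool_rot: [-3.142, -0.003, 1.3]
force: [0.2, 0.2, 1.4]
width: 85.1
```

Request:
{"name": "send_rows", "arguments": {
  "commands": [
    [85, 0, 0, 0, 0],
    [60, 0, 0, 0, 0],
    [50, 0, 0, 0, 0],
    [40, 0, 0, 0, 0],
    [36, 0, 0, 0, 0]
  ]
}}

```text
clock: 3.7
eef_pos: [513.4, -228.5, 52.7]
tool_rot: [3.141, -0.003, 1.3]
force: [-0.9, -0.5, -0.7]
width: 35.8
```

```bash
python3 go.py 514 -230 53 1.293; python3 - <<'E'
from h import *
s=ctrl.get_image("scene")[:,:,::-1][120:240,90:230]
cv2.imwrite("pics/d2.png",cv2.resize(s,(700,600),interpolation=2))
E
```

```text
t 3.7 pos [ 513.4 -228.5   52.7] rot [ 3.1405e+00 -2.8000e-03  1.3002e+00] F [-0.9 -0.5 -0.7] w 35.8 q7 1.69
shift [-1.3  1.  -0.3] roll 0.41
```

View pics/d2.png

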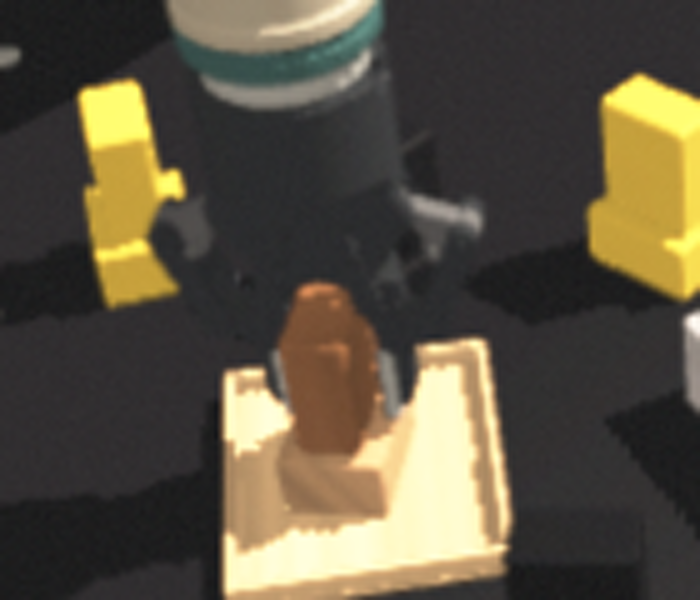

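The fingertips at (280,390) and (395,405) straddle the grip just over the foot's shoulders. Closing.

Request:
{"name": "send_rows", "arguments": {
  "commands": [
    [30, 0, 0, 0, 0.4],
    [20, 0, 0, 0, 0.4],
    [10, 0, 0, 0, 0.4],
    [10, 0, 0, 0, 0.4],
    [10, 0, 0, 0, 0.4]
  ]
}}

```text
clock: 4.25
eef_pos: [513.5, -228.9, 53.0]
tool_rot: [3.14, -0.002, 1.293]
force: [-0.1, 0.1, 5.3]
width: 27.3
```

```bash
python3 go.py
```

```text
t 4.25 pos [ 513.5 -228.9   53. ] rot [ 3.1399e+00 -2.4000e-03  1.2927e+00] F [-0.1  0.1  5.3] w 27.3 q7 1.68
```

Request:
{"name": "send_rows", "arguments": {
  "commands": [
    [10, 0, 0, -15, 0],
    [10, 0, 0, -40, 0],
    [10, 0, 0, -70, 0],
    [10, 0, 0, -100, 0],
    [10, 0, 0, -100, 0]
  ]
}}

```text
clock: 4.75
eef_pos: [515.7, -229.9, 157.3]
tool_rot: [3.132, -0.002, 1.293]
force: [0.8, -0.8, -1.1]
width: 27.5
```

```bash
python3 go.py 545.4 -12.8 153 1.889; python3 - <<'E'
from h import *
s=ctrl.get_image("scene")[:,:,::-1][80:240,90:250]
cv2.imwrite("pics/d3.png",cv2.resize(s,(600,600),interpolation=2))
E
```

```text
t 4.75 pos [ 515.7 -229.9  157.3] rot [ 3.1324e+00 -1.9000e-03  1.2930e+00] F [ 0.8 -0.8 -1.1] w 27.5 q7 1.68
shift [216.9 -31.    4.4] roll -34.15
```

View pics/d3.png

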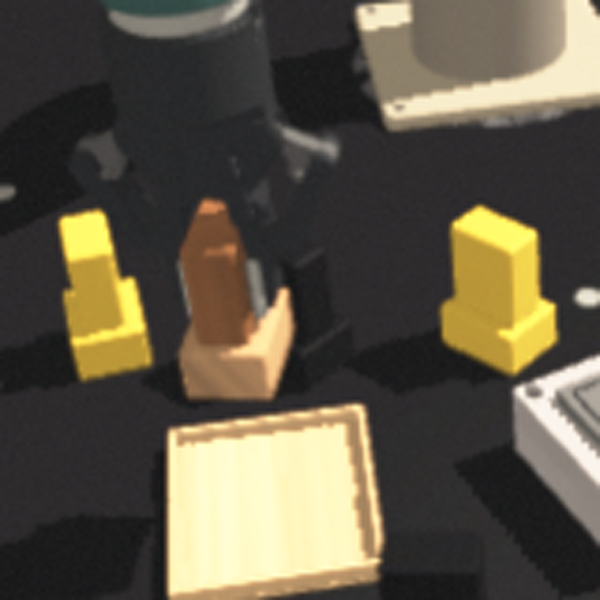

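Pusher is held upright at (240,320), clear of the tray. Moving over the housing.

Request:
{"name": "send_rows", "arguments": {
  "commands": [
    [10, 43, -6, 0, -6.8],
    [10, 87, -12, 0, -13.6],
    [10, 130, -18, 0, -20.4],
    [10, 173, -25, 0, -27.2],
    [10, 217, -31, 0, -34.1]
  ]
}}

```text
clock: 5.3
eef_pos: [542.9, -10.4, 154.5]
tool_rot: [3.138, 0.0, 1.893]
force: [1.0, 0.1, -1.8]
width: 27.7
```

Request:
{"name": "send_rows", "arguments": {
  "commands": [
    [10, 0, 0, 0, 0]
  ]
}}

```text
clock: 5.4
eef_pos: [542.9, -1.6, 153.8]
tool_rot: [3.137, -0.005, 1.906]
force: [0.4, -0.2, -1.0]
width: 27.5
```

```bash
python3 go.py 545.4 -12.8 112 1.889; python3 - <<'E'
from h import *
s=ctrl.get_image("scene")[:,:,::-1][90:250,190:350];t=ctrl.get_image("top")[:,:,::-1][130:230,200:300]
cv2.imwrite("pics/d4.png",np.hstack([cv2.resize(s,(400,400),interpolation=2),cv2.resize(t,(400,400),interpolation=2)]))
E
```

```text
t 5.4 pos [542.9  -1.6 153.8] rot [ 3.1368 -0.0052  1.9062] F [ 0.4 -0.2 -1. ] w 27.5 q7 1.75
shift [-11.6  -1.6  41.7] roll 0.98
```

View pics/d4.png

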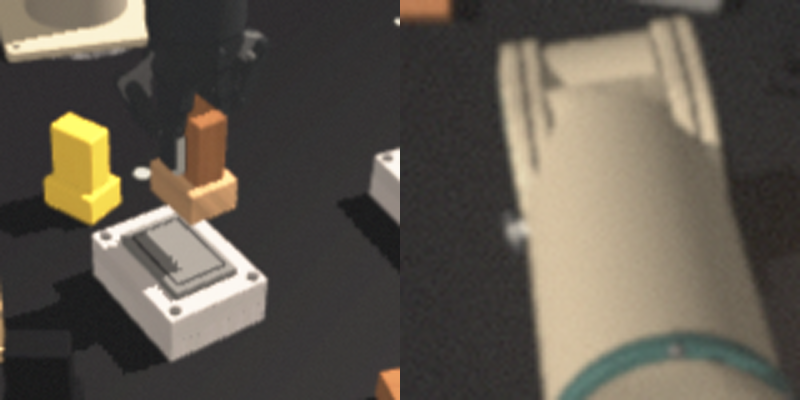

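The pusher hangs over the housing (left panel, foot at (195,190)), sides parallel to the cover. Correcting and lowering to just above the cover.

Request:
{"name": "send_rows", "arguments": {
  "commands": [
    [10, -8, -1, 10, 1],
    [10, -12, -2, 25, 1],
    [10, -12, -2, 38, 1],
    [10, -12, -2, 38, 1],
    [10, -12, -2, 38, 1]
  ]
}}

```text
clock: 6.0
eef_pos: [543.2, -21.2, 114.8]
tool_rot: [-3.141, -0.001, 1.878]
force: [-0.3, -0.0, -1.7]
width: 27.5
```

```bash
python3 go.py 545.4 -12.8 100 1.889; python3 - <<'E'
from h import *
s=ctrl.get_image("scene")[:,:,::-1];s=s[120:240,200:320].copy()
cv2.imwrite("pics/d5.png",cv2.resize(s,(600,600),interpolation=2))
E
```

```text
t 6.0 pos [543.2 -21.2 114.8] rot [-3.1410e+00 -1.5000e-03  1.8776e+00] F [-0.3 -0.  -1.7] w 27.5 q7 1.74
shift [ 7.3  4.6 14.8] roll -0.66
```

View pics/d5.png

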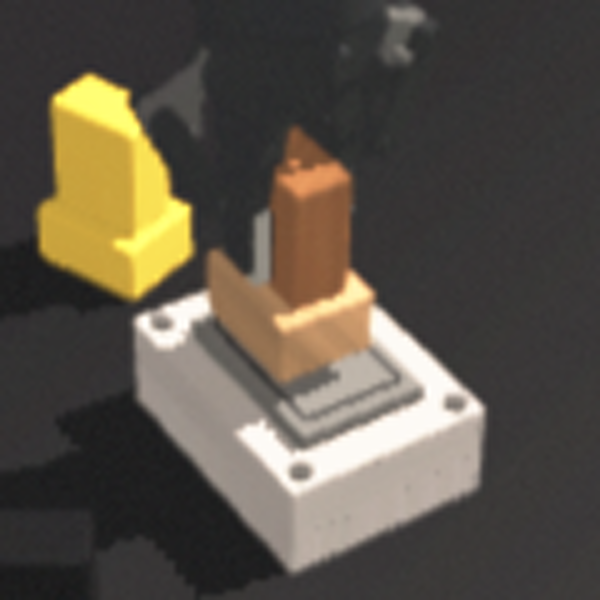

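Request:
{"name": "send_rows", "arguments": {
  "commands": [
    [10, 4, 2, 0, -0.6],
    [10, 7, 4.5, 2, -0.6],
    [10, 7, 4.5, 4, -0.6],
    [10, 7, 4.5, 4, -0.6],
    [10, 7, 4.5, 4, -0.6]
  ]
}}

```text
clock: 6.55
eef_pos: [545.8, -12.8, 111.3]
tool_rot: [3.141, -0.001, 1.889]
force: [-0.0, -0.8, -1.7]
width: 27.5
```

```bash
python3 go.py 545.4 -12.8 100 1.889; python3 - <<'E'
from h import *
s=ctrl.get_image("scene")[:,:,::-1];s=s[130:220,210:300].copy()
cv2.imwrite("pics/d6.png",cv2.resize(s,(600,600),interpolation=2))
E
python3 go.py 545.4 -12.8 100 1.889
```

```text
t 6.55 pos [545.8 -12.8 111.3] rot [ 3.1411e+00 -1.1000e-03  1.8887e+00] F [-0.  -0.8 -1.7] w 27.5 q7 1.74
shift [ 0.1 -0.4 11.3] roll -0.02
t 6.6 pos [545.9 -12.9 111.4] rot [ 3.1410e+00 -1.1000e-03  1.8885e+00] F [-0.2  0.1 -1.5] w 27.4 q7 1.74
shift [ 0.2 -0.4 11.4] roll -0.03
```

View pics/d6.png

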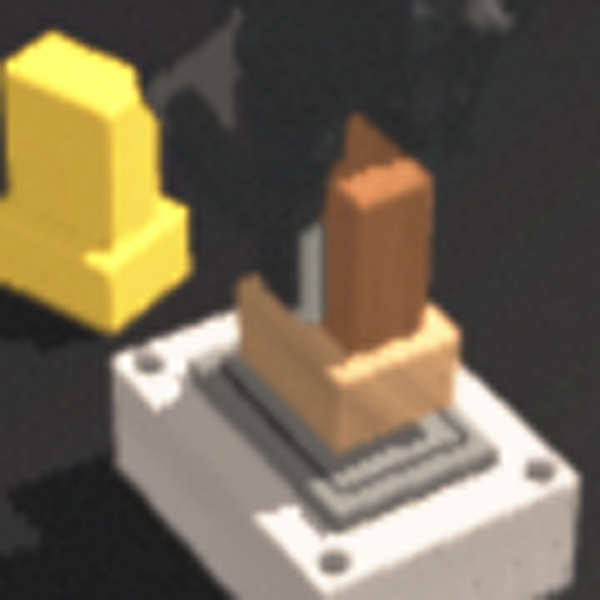

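```bash
python3 - <<'E'
from h import *
k=6.6667;b=111.3-49
for b in(59,62,65):
    L=[[30,-23,b+30],[30,23,b+30],[-30,-23,b+30],[30,-23,b],[30,23,b],[25,-14,b+90],[25,14,b+90]]
    v,r=fit([("scene",L,crop([(332,372),(462,328),(238,275),(335,450),(455,400),(330,190),(432,180)],210,130,k))],[545,-13,.3]);print(b,v.round(3),r.tolist())
E
```

```text
59 [ 5.39039e+02 -8.95000e+00  2.72000e-01] [[-0.0, 0.4], [-0.5, 0.1], [-0.1, -0.7], [-0.6, -0.2], [-0.0, 0.2], [3.4, 1.4], [0.1, -1.1]]
62 [ 5.42528e+02 -9.97600e+00  2.71000e-01] [[-0.1, 0.4], [-0.4, 0.0], [-0.2, -0.8], [-0.7, -0.2], [0.0, 0.3], [3.3, 1.3], [0.2, -1.3]]
65 [ 5.46012e+02 -1.10050e+01  2.69000e-01] [[-0.1, 0.4], [-0.3, 0.0], [-0.3, -0.9], [-0.7, -0.1], [0.1, 0.3], [3.3, 1.1], [0.2, -1.5]]
```

Request:
{"name": "send_rows", "arguments": {
  "commands": [
    [10, 0, 0, 4, 0],
    [10, 0, 0, 8, 0],
    [10, 0, 0, 10, 0],
    [10, 0, 0, 12, 0],
    [10, 0, 0, 12, 0]
  ]
}}

```text
clock: 7.1
eef_pos: [546.3, -12.9, 99.9]
tool_rot: [3.14, -0.001, 1.888]
force: [-1.1, -0.1, 4.1]
width: 27.4
```

Request:
{"name": "send_rows", "arguments": {
  "commands": [
    [10, 0, 0, 2, 0],
    [10, 0, 0, 3, 0],
    [10, 0, 0, 4, 0]
  ]
}}

```text
clock: 7.4
eef_pos: [547.0, -12.8, 97.4]
tool_rot: [3.138, -0.0, 1.888]
force: [-1.6, -0.2, 12.6]
width: 27.4
```

Request:
{"name": "send_rows", "arguments": {
  "commands": [
    [10, 0, 0, 2, 0],
    [10, 0, 0, 4, 0],
    [10, 0, 0, 6, 0]
  ]
}}

```text
clock: 7.7
eef_pos: [546.8, -13.0, 92.0]
tool_rot: [3.139, 0.0, 1.888]
force: [-2.0, 0.2, 4.7]
width: 27.6
```

Request:
{"name": "send_rows", "arguments": {
  "commands": [
    [10, 0, 0, 2, 0],
    [10, 0, 0, 4, 0],
    [10, 0, 0, 5, 0]
  ]
}}

```text
clock: 8.0
eef_pos: [546.7, -13.0, 86.5]
tool_rot: [3.139, 0.0, 1.888]
force: [0.3, -0.5, -1.8]
width: 27.5
```

Request:
{"name": "send_rows", "arguments": {
  "commands": [
    [10, 0, 0, 1, 0],
    [10, 0, 0, 2, 0],
    [10, 0, 0, 3, 0],
    [10, 0, 0, 4, 0],
    [10, 0, 0, 4, 0]
  ]
}}

```text
clock: 8.5
eef_pos: [546.9, -12.9, 85.9]
tool_rot: [3.138, 0.001, 1.888]
force: [-8.5, -0.0, 33.6]
width: 27.6
```

```bash
python3 go.py; python3 - <<'E'
from h import *
s=ctrl.get_image("scene")[:,:,::-1];s=s[130:230,210:310].copy()
cv2.imwrite("pics/d7.png",cv2.resize(s,(600,600),interpolation=2))
E
```

```text
t 8.5 pos [546.9 -12.9  85.9] rot [3.1379e+00 9.0000e-04 1.8881e+00] F [-8.5 -0.  33.6] w 27.6 q7 1.73
```

View pics/d7.png

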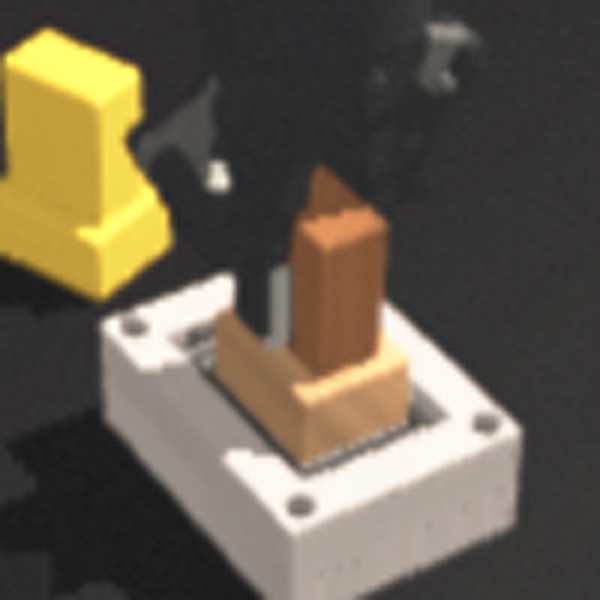

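The foot is in the recess at (310,420), stalled at the expected height (TCP 86) with 35 N: on the floor. Lifting.

Request:
{"name": "send_rows", "arguments": {
  "commands": [
    [10, 0, 0, -5, 0],
    [10, 0, 0, -15, 0],
    [10, 0, 0, -35, 0],
    [10, 0, 0, -60, 0],
    [10, 0, 0, -75, 0]
  ]
}}

```text
clock: 9.05
eef_pos: [547.3, -12.9, 162.2]
tool_rot: [3.136, 0.001, 1.888]
force: [-0.2, 0.2, -1.7]
width: 26.9
```

Request:
{"name": "send_rows", "arguments": {
  "commands": [
    [10, 0, 0, 0, 0],
    [10, 0, 0, 0, 0]
  ]
}}

```text
clock: 9.25
eef_pos: [547.4, -12.9, 162.1]
tool_rot: [3.136, 0.001, 1.888]
force: [-0.4, 0.0, -2.8]
width: 27.0
```

```bash
python3 go.py 519 -226 160 1.293; python3 - <<'E'
from h import *
s=ctrl.get_image("scene")[:,:,::-1];s=s[130:230,210:310].copy()
cv2.imwrite("pics/d8.png",cv2.resize(s,(600,600),interpolation=2))
E
```

```text
t 9.25 pos [547.4 -12.9 162.1] rot [3.1360e+00 1.2000e-03 1.8879e+00] F [-0.4  0.  -2.8] w 27.0 q7 1.75
shift [-193.6  -93.4    1.8] roll 34.09
```

View pics/d8.png

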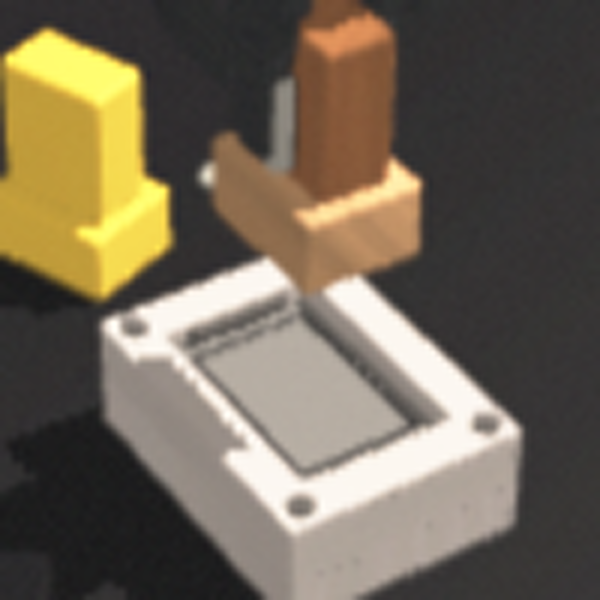

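The cover at (310,390) now lies level about 9 mm below the rim, like the finished one; pusher still upright in the jaws. Going back to the tray.

```bash
python3 go.py 518 -226 162 1.54
```

```text
t 9.3 pos [546.8 -13.  161.5] rot [3.1374e+00 8.0000e-04 1.8880e+00] F [-0.4 -0.7 -1.4] w 27.6 q7 1.75
shift [-193.4  -93.9   -0.7] roll 19.94
```

Request:
{"name": "send_rows", "arguments": {
  "commands": [
    [10, -39, -19, 0, 4],
    [10, -77, -38, 0, 8],
    [10, -116, -56, 0, 12],
    [10, -155, -75, 0, 16],
    [10, -193, -94, 0, 20]
  ]
}}

```text
clock: 9.8
eef_pos: [516.6, -227.1, 159.8]
tool_rot: [3.14, -0.001, 1.536]
force: [-0.2, 0.5, -1.1]
width: 27.7
```

Request:
{"name": "send_rows", "arguments": {
  "commands": [
    [10, 0, 0, 0, 0],
    [10, 0, 0, 0, 0],
    [10, 0, 0, 0, 0]
  ]
}}

```text
clock: 10.1
eef_pos: [516.5, -225.3, 158.8]
tool_rot: [3.141, -0.003, 1.538]
force: [0.2, 0.0, -1.7]
width: 27.7
```

```bash
python3 go.py 518 -226 75 1.54
```

```text
t 10.1 pos [ 516.5 -225.3  158.8] rot [ 3.1412 -0.0032  1.5381] F [ 0.2  0.  -1.7] w 27.7 q7 1.86
shift [-0.9  1.5 83.8] roll -0.11
```

Request:
{"name": "send_rows", "arguments": {
  "commands": [
    [10, -1, 1.5, 20, 0],
    [10, -1, 1.5, 45, 0],
    [10, -1, 1.5, 70, 0],
    [10, -1, 1.5, 88, 0],
    [10, -1, 1.5, 96, 0]
  ]
}}

```text
clock: 10.6
eef_pos: [517.5, -223.4, 60.9]
tool_rot: [-3.139, -0.006, 1.542]
force: [0.7, -0.3, -0.9]
width: 27.4
```

Request:
{"name": "send_rows", "arguments": {
  "commands": [
    [10, 0, 0, 1, 0],
    [10, 0, 0, 1, 0]
  ]
}}

```text
clock: 10.8
eef_pos: [518.0, -222.1, 60.0]
tool_rot: [-3.139, -0.006, 1.543]
force: [-1.6, -0.9, -1.1]
width: 27.6
```

```bash
python3 go.py 518 -226 53 1.54; python3 - <<'E'
from h import *
s=ctrl.get_image("scene")[:,:,::-1];s=s[120:250,100:230].copy()
cv2.imwrite("pics/d9.png",cv2.resize(s,(600,600),interpolation=2))
E
```

```text
t 10.8 pos [ 518.  -222.1   60. ] rot [-3.1392 -0.0063  1.5434] F [-1.6 -0.9 -1.1] w 27.6 q7 1.85
shift [-4.   0.2  7. ] roll 0.2
```

View pics/d9.png

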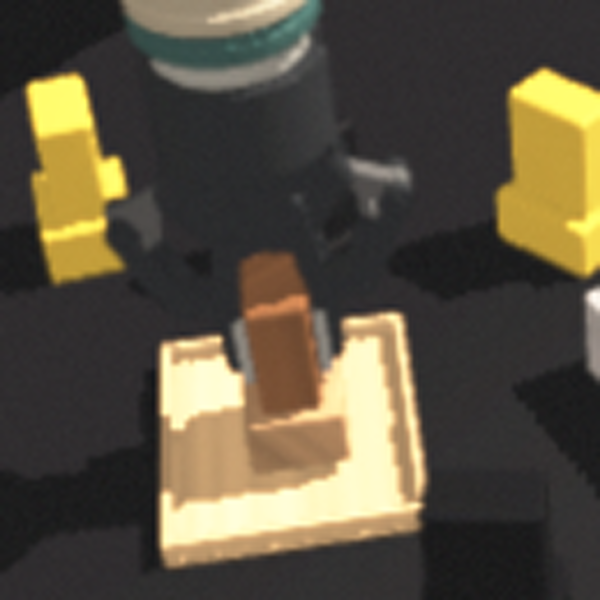

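The pusher hangs just above the tray's middle (foot at (297,435)), square to it. Setting down.

Request:
{"name": "send_rows", "arguments": {
  "commands": [
    [10, -2, 0, 2, 0],
    [10, -4, 0, 4, 0],
    [10, -4, 0, 6, 0],
    [10, -4, 0, 7, 0],
    [10, -4, 0, 7, 0]
  ]
}}

```text
clock: 11.35
eef_pos: [517.9, -226.6, 53.4]
tool_rot: [-3.14, -0.006, 1.543]
force: [0.2, 0.1, -1.7]
width: 27.1
```

Request:
{"name": "send_rows", "arguments": {
  "commands": [
    [10, 0, 0, 0.5, 0],
    [10, 0, 0, 1, 0],
    [10, 0, 0, 1, 0]
  ]
}}

```text
clock: 11.65
eef_pos: [518.0, -226.6, 53.1]
tool_rot: [-3.14, -0.006, 1.543]
force: [-1.9, 0.6, 4.8]
width: 27.4
```

Contact with the tray floor (about 6 N). Release slowly.

Request:
{"name": "send_rows", "arguments": {
  "commands": [
    [30, 0, 0, 0, 0],
    [34, 0, 0, -0.5, 0],
    [40, 0, 0, -1, 0],
    [50, 0, 0, -2, 0],
    [60, 0, 0, -2, 0]
  ]
}}

```text
clock: 12.15
eef_pos: [518.1, -226.6, 55.2]
tool_rot: [-3.14, -0.006, 1.543]
force: [0.5, 0.5, 0.2]
width: 60.3
```

Request:
{"name": "send_rows", "arguments": {
  "commands": [
    [70, 0, 0, 0, 0],
    [70, 0, 0, 0, 0],
    [70, 0, 0, -10, 0],
    [70, 0, 0, -30, 0],
    [70, 0, 0, -50, 0]
  ]
}}

```text
clock: 12.65
eef_pos: [517.9, -226.9, 106.1]
tool_rot: [-3.14, -0.006, 1.543]
force: [-0.5, 0.1, 0.5]
width: 69.5
```

Request:
{"name": "send_rows", "arguments": {
  "commands": [
    [70, 0, 0, -40, 0],
    [70, 0, 0, -80, 0],
    [70, 0, 0, -110, 0],
    [70, 0, 0, -120, 0],
    [70, 0, 0, -120, 0]
  ]
}}

```text
clock: 13.15
eef_pos: [518.9, -227.9, 227.9]
tool_rot: [3.14, -0.005, 1.543]
force: [-0.5, -0.5, -0.8]
width: 69.8
```

```bash
python3 go.py; python3 - <<'E'
from h import *
im=ctrl.get_image("scene")[:,:,::-1];cv2.imwrite("pics/e0.png",im)
s=im[130:250,100:230].copy()
cv2.imwrite("pics/e1.png",cv2.resize(s,(650,600),interpolation=2))
E
```

```text
t 13.15 pos [ 518.9 -227.9  227.9] rot [ 3.1401 -0.0045  1.5428] F [-0.5 -0.5 -0.8] w 69.8 q7 1.87
```

View pics/e1.png

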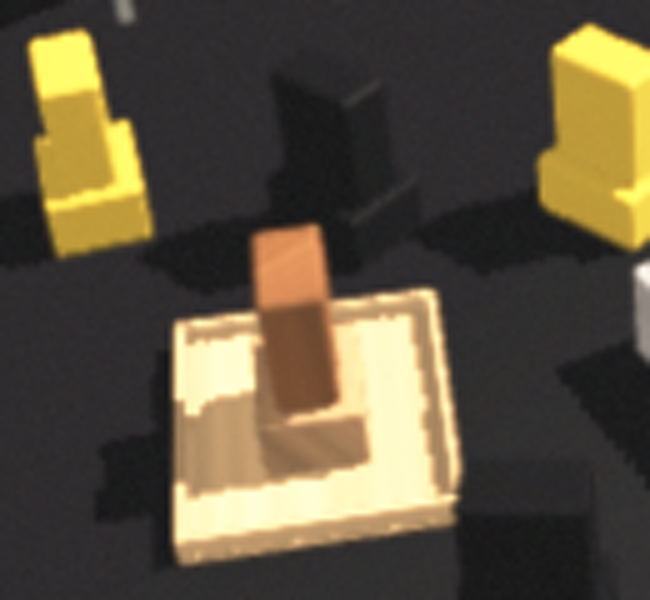

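View pics/e0.png

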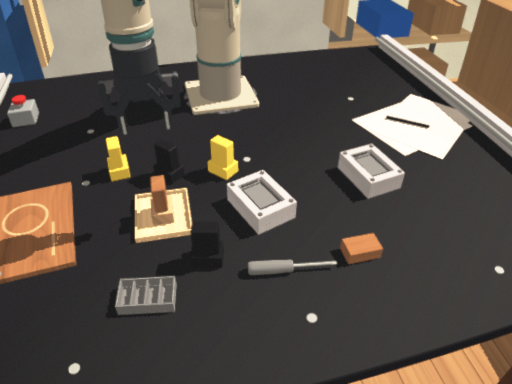

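The pusher stands upright mid-tray (scene (160,200)), and the cover is home (262,192). The bystanders are where they were, and the gripper is clear.

```bash
python3 - <<'E'
from cell import ctrl
print(ctrl.finish_job())
E
```

```text
the job is handed in; nothing more can be done
None
```

The job is done and handed in at about 13 s. I took the brown pusher from its tray and pressed the proud cover down in the housing at scene pixel (261,197). I then set the pusher back upright near the middle of its tray and withdrew.

- **Pressing:** The force peaked at about 14 N on the catches, then dropped away as they gave. On the recess floor the pusher stalled at about 35 N, at the height expected for a cover that is home.
- **Last pictures:** The cover lies level below the rim, like the finished one. The pusher stands upright, well inside the tray walls. The offcut, screwdriver and bit box look unmoved, and the gripper is well clear of everything.
- **Disagreement:** A picture fit of the held pusher before the press was about 3 mm and 0.05 rad off the pose I expected, with residuals of up to 3 pixels. The foot had more room than that, so I did not correct it.
- **Overshoot:** The arm overshot by up to 11 mm on the way to the housing. I corrected that before pressing.

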